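# Break down the kit stack and set out the test station

### The job

Take the stack apart and set each of its four things on its own place: the dropper bottle upright in the recess of the square block, the specimen cup upright in the round dish, the timer face up and square on the middle of the small metal stand, and the carton flat in the long tray. Do not tip anything over on the way, and leave the forceps and the marker where they lie.

Things in the scene. Friction and masses are not known exactly. Their poses are not given: they have to be found in the camera images.
- carton: White carton with a purple edge, 67 x 131 x 55 mm (x, y, z), 0.09 kg, the bottom of the stack, standing flat on the worktop. Origin: centre of its underside; z up, y along its length. To be gripped across its 67 mm width (x).
- timer: White countdown timer with a grey display and three small buttons, 70 x 66 mm (x, y), body 16 mm high (19 mm over the buttons), 0.06 kg, lying face up on the carton, 30 mm from the carton's middle towards its +y end and square with it; to be gripped across its 66 mm width (y), once the cup and the bottle are off. Origin: centre of its underside; z up, the buttons lie near its -x edge.
- cup: Specimen cup with yellow screw lid, 62 mm high, 0.04 kg, lid 52 mm across from 46 mm to 62 mm above the base, body 46 mm across, base 42 mm across; stands on the carton near its -y end, its lid about 7 mm from the timer, so grip it by the lid along the carton's x. Like cartons, timers, cups and bottles along the back of the table are not part of the job. Origin: centre of its underside; z up.
- dropper: Small white dropper bottle with blue cap, 71 mm high, body 25 mm across (grip it 25 to 38 mm above its base), narrower towards the cap, 0.03 kg; stands upright on the timer's display, the cup's lid some 40 mm from its axis on the -y side, so close on it along the timer's x. Origin: centre of its underside; z up.
- carton_tray: Fixed long shallow aluminium tray, outside 99 x 163 mm (x, y), inside 91 x 155 mm, rim 10 mm high, floor 4 mm above the worktop. Place of the carton, lengthwise. Origin: centre of its underside; y along its length.
- cup_ring: Fixed low white round dish, 76 mm across and 14 mm high, inside about 64 to 66 mm across, floor 4 mm above the worktop. Place of the cup. Origin: centre of its underside.
- bottle_block: Fixed grey square block, 66 x 66 x 14 mm, with one round recess 41 mm across and 8 mm deep in the middle of its top (recess floor 6 mm above the worktop). Place of the dropper bottle. Origin: centre of its underside.
- timer_stand: Fixed small metal stand: foot plate 64 x 60 x 4 mm (x, y), narrower post, black rubber top 52 x 48 mm (x, y) at 20 mm above the worktop. Place of the timer, which overhangs the top by 9 mm on all sides; any quarter turn is right. Origin: centre of its underside.
- forceps: Steel forceps, 131 mm long, 23 mm wide, 9 mm high, lying loose on the worktop; leave alone. Origin: centre of its underside; y along its length.
- marker: Marker pen, white and blue, 135 mm long, 17 mm thick, lying loose on the worktop; leave alone. Origin: centre of its underside; y along its length.
Mind the look-alikes: they are no part of the job. What is shaped like the dropper but brown or pink is not meant.

How it is judged:
By the outcome, as a careful person would: the job done as asked, in the order asked, and still so for the second after the job is handed in, with the robot touching nothing.
It also fails if it takes over 125 s, if anything falls off the work surface, if the arm or the gripper's body presses on something with over 40 N, if the wrist force passes 120 N, or if a joint passes its speed limit or range.

### The arm

A 6-joint arm with a two-finger parallel gripper is mounted at the origin on a cart in front of the work surface, level with it; the furniture and walls round the work are solid. World frame = base frame: x ahead of the robot, y to its left, z up, the work surface at z = 0. Lengths are in m, angles in rad, forces in N, time in s.
With the tool pointing down it reaches from about 0.3 to 0.875 m from the base axis. Payload 6.4 kg.
Tool frame: the origin (TCP) lies on the centre line of the jaws, within the pads' length; the fingertips stand ctrl.tip_extent ahead of it and the grasp point (between the pads) lies 8 mm behind it (ctrl.tip_extent is the distance from the TCP to the fingertips, in m); z points along the fingers, y is the line along which they close (so a half turn about z gives the same grasp; the last joint's range is limited). The gripper opens to 85 mm and grips with 20 to 120 N. Pads are 22 mm wide; open, the fingers measure 114 mm over their backs; the gripper's body (76 mm by 85 mm) begins 54 mm behind the grasp point. The pads swing forward as they close: fully open they stand 13 mm farther back than shut.
Start: joints at [1.139, 0.181, 1.607, -0, 1.354, -0.206], TCP at [0.129, 0.56, 0.242] pointing down, gripper open.
Joint ranges: [-2.99, 2.99], [-0.89, 2.07], [0.3, 2.58], [-1.14, 4.28], [0, 2.63], [-3.12, 3.12]. Speed limits (rad/s): [2.57, 2.57, 3.01, 3.14, 3.14, 3.14].

### API

Orientations are given as a unit quaternion [w, x, y, z].
In Python, from bench import ctrl gives the robot as it stands.
- The arm moves only by the shell command python3 -m handwheel 'ROWS'. ROWS is JSON, a list of rows, each a list of 7 numbers: the turn, a rotation vector about the tool's x, y, z as a fraction of full scale, then the shift along the tool's x, y, z as a fraction of full scale, then the opening, from 0 (shut) to 1 (fully open). In form: [[rx, ry, rz, x, y, z, jaw], ...]. A call has exactly 8 rows; each row shifts and turns the commanded pose from where the row before left it, along the tool's axes as they then stand; what a row does not reach is not made up. Full scale, the value 1, is 300 mm for a shift and pi rad for a turn. A row lasts 1/10 s, in which the tool goes at most 50 mm and 8.59 degrees, less where a joint would pass 70% of its speed; a pose out of reach is approached as far as the arm can. A call with a number of a shift or a turn outside -1 to 1 is refused whole. A call with a gripper value outside its range is refused whole. The fingers move at their own pace and stop on an object; the grip force is fixed at half the most. Time passes only in rows, so rows that do not move let the fingers close, or fill a call up. It gives the time, the measured TCP pose, the force, the opening and the grip force at its end, in the units of the state.
- ctrl.get_obs(): the state, without advancing time (a new reading comes with each control period).
- ctrl.camera(name): name is "scene" or "side" or "wrist"; returns the picture (400x640x3 uint8, blue, green, red); there is no depth.
- ctrl.camera_model(name): a dict with "camera_matrix" (3x3 intrinsics, pixels), "cam_to_world" (4x4, takes a point from camera to world coordinates). Camera axes: x right, y up, looking along -z (the intrinsics and any distortion apply to the point x, -y, -z); pixel columns grow to the right and rows downward; lengths in m; the calibration is good to about 2 mm. A picture is of the moment at which its call begins: read the wrist's pose just before it. camera_model takes no time and is no camera call; for the wrist camera it gives the pose at the moment of the call.
- ctrl.hand_in(): hands the job in; it is judged then, once.
The state is a dict: "time_s": time; "q": joint angles; "dq": joint speeds; "joint_efforts": joint torques, N m; "eef_pos": TCP position; "eef_rot": TCP orientation; "wrist_force": force on the tool from outside, world axes, zero at the start; "torque": the same for the moment, N m; "opening": opening from 0.0 (shut) to 1.0 (fully open); "grasp_force": force on a finger pad.
Only numpy, scipy, OpenCV 4.12 (cv2) and the standard library are available. Lean on these libraries where they do the work, as an engineer would, in place of code of your own. Each camera call takes 0.05 s, during which the arm holds its last target. There are 200 camera calls.

## Working session

There is one attempt and no reset: what is moved stays moved. The work goes in short steps, Python scripts to look and compute and a shell command to move; the robot and the scene stay as the last step left them, time stands still between calls to the robot, and variables do not carry over. Pictures are saved under pics/ and viewed, at most 14 in all, crops included, and the job is handed in when it is done.

```bash
ls; mkdir -p pics; python3 - <<'E'
from bench import ctrl
import cv2
for n in ("scene","side","wrist"):
    m=ctrl.camera_model(n); cv2.imwrite(f"pics/{n}0.png",ctrl.camera(n)); print(n,m)
o=ctrl.get_obs();print(o,ctrl.tip_extent)
E
```

```text
pics
scene {'camera_matrix': array([[481.00309555,   0.        , 311.14723799],
       [  0.        , 481.00309555, 205.46828712],
       [  0.        ,   0.        ,   1.        ]]), 'cam_to_world': array([[ 0.84008895,  0.3086548 , -0.44607485, -0.01671811],
       [-0.54244608,  0.48055178, -0.68907346, -0.93939542],
       [ 0.00167624,  0.82085456,  0.57113482,  0.84542482],
       [ 0.        ,  0.        ,  0.        ,  1.        ]])}
side {'camera_matrix': array([[433.08279795,   0.        , 320.41125004],
       [  0.        , 433.08279795, 206.52051188],
       [  0.        ,   0.        ,   1.        ]]), 'cam_to_world': array([[ 9.47730764e-01,  2.18364576e-01, -2.32644171e-01,
         2.44441642e-01],
       [-3.19070927e-01,  6.47742710e-01, -6.91825935e-01,
        -9.61618455e-01],
       [-3.76711341e-04,  7.29894714e-01,  6.83559481e-01,
         9.94198020e-01],
       [ 0.00000000e+00,  0.00000000e+00,  0.00000000e+00,
         1.00000000e+00]])}
wrist {'camera_matrix': array([[353.93022322,   0.        , 314.86586622],
       [  0.        , 353.93022322, 195.609
[... 319 characters left out ...]
])}
{'time_s': 0.15, 'q': array([ 1.13869785e+00,  1.81395776e-01,  1.60779335e+00, -1.05338555e-06,
        1.35382182e+00, -2.06298610e-01]), 'dq': array([-0.00034533, -0.00240744, -0.00224353, -0.00098199, -0.00152125,
        0.00021044]), 'joint_efforts': array([ 1.78213133e-03, -4.45257354e+01, -3.51692855e+01, -2.67671930e-04,
        5.90976430e-03,  9.67454127e-06]), 'eef_pos': array([0.12853533, 0.56001407, 0.24156956]), 'eef_rot': array([-2.22045350e-04,  1.12660101e-01,  9.93633332e-01, -6.73485196e-04]), 'wrist_force': array([-0.13585316, -1.50551316, -0.39880856]), 'torque': array([ 0.0475053 , -0.00641182,  0.02359269]), 'grasp_force': 0.0, 'opening': 1.0006787983823566} 0.011
```

View pics/scene0.png

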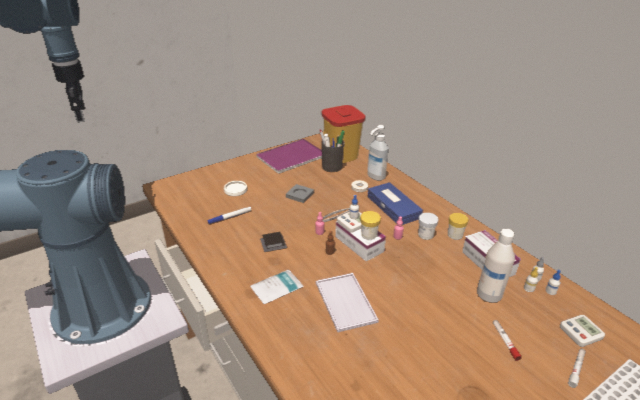

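View pics/side0.png

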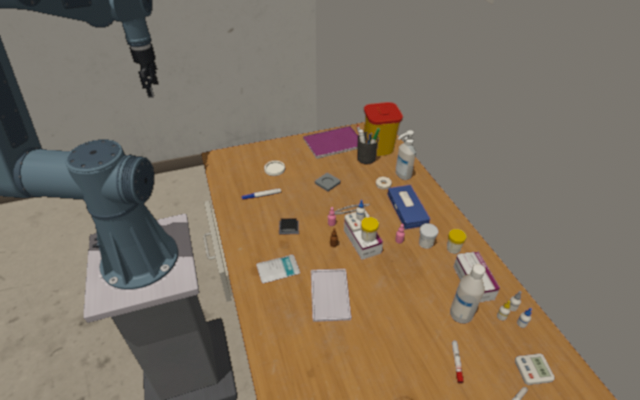

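View pics/wrist0.png

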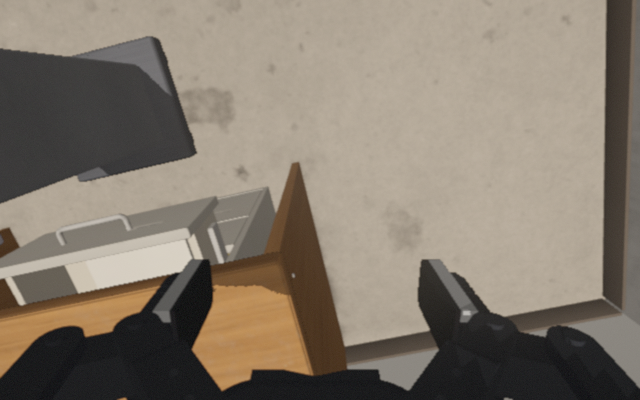

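The scene view shows the stack at about (360,235), the ring at (235,188) and the block at (300,193). The stand is at (273,241), the tray at (347,302), and pink and brown bottles sit near the stack. The side view agrees, and the wrist camera is looking past the table edge.

```bash
cat > h.py <<'E'
from bench import ctrl
import numpy as np, cv2
from scipy.spatial.transform import Rotation as R
def shot(n,f=None):
    m=ctrl.camera_model(n); im=ctrl.camera(n)
    if f: cv2.imwrite(f"pics/{f}.png",im)
    return m,im
def ray(m,uv):
    K=np.array(m["camera_matrix"]);T=np.array(m["cam_to_world"])
    d=np.linalg.inv(K)@np.array([uv[0],uv[1],1.]); d=T[:3,:3]@(d*[1,-1,-1])
    return T[:3,3],d
def onz(m,uv,z=0):
    c,d=ray(m,uv); return np.round(c+d*(z-c[2])/d[2],4)
def proj(m,P):
    K=np.array(m["camera_matrix"]);T=np.array(m["cam_to_world"])
    p=T[:3,:3].T@(np.array(P)-T[:3,3]); p=K@(p*[1,-1,-1]); return p[:2]/p[2]
def tri(obs):
    A=np.zeros((3,3));b=np.zeros(3)
    for m,uv in obs:
        c,d=ray(m,uv);d=d/np.linalg.norm(d);M=np.eye(3)-np.outer(d,d);A+=M;b+=M@c
    return np.linalg.solve(A,b)
def go(pos,yaw=None):
    """tool-frame shift (mm) to reach pos, and turn about tool z (deg), for tool y along yaw (deg, world)"""
    o=ctrl.get_obs();w,x,y,z=o["eef_rot"];r=R.from_quat([x,y,z,w]).as_matrix()
    s=r.T@(np.array(pos)-o["eef_pos"]); cur=np.degrees(np.arctan2(r[1,1],r[0,1]))
    t=None if yaw is None else ((cur-yaw+90)%180-90)
    print("pos",np.round(o["eef_pos"],4),"toolY yaw %.2f"%cur,"tilt",np.round(r[:,2],4),"q",np.round(o["q"],2),"t",round(o["time_s"],2))
    print("shift mm",np.round(s*1000,1),"units",np.round(s/.3,4),"turn deg",t,"units",None if t is None else round(t/180,4))
E
python3 - <<'E'
from h import *
im=cv2.imread("pics/scene0.png");m=ctrl.camera_model("scene")
cv2.imwrite("pics/s1.png",cv2.resize(im[140:340,190:450],(780,600),interpolation=cv2.INTER_CUBIC))
for n,uv in dict(ring=(235,188),block=(300,194),stand=(273,241),tray=(347,302),stack=(360,242),marker=(230,216),forceps=(337,214)).items(): print(n,onz(m,uv))
E
```

```text
ring [0.4895 0.2975 0.    ]
block [0.6484 0.1536 0.    ]
stand [ 0.4604 -0.0074  0.    ]
tray [ 0.4966 -0.3049  0.    ]
stack [ 0.6614 -0.1418 -0.    ]
marker [0.4101 0.1652 0.    ]
forceps [0.6846 0.001  0.    ]
```

View pics/s1.png

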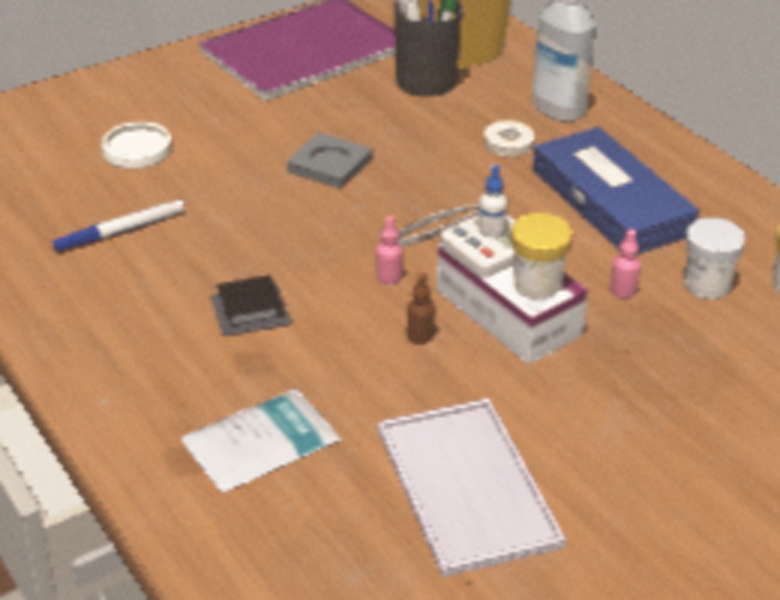

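The crop confirms the following positions:
- Ring (137,145), block (330,160), stand (250,305), tray with rim (470,485).
- In the stack, timer buttons at (473,243), the blue-capped dropper at (493,205) and the cup at (540,255).
- The brown bottle (420,315) and pink bottle (390,255) stand close to the stack.

Next I move the wrist camera above it.

```bash
python3 -m handwheel '[[0,0,0,-0.12,-0.09,-0.05,1],[0,0,0,-0.12,-0.09,-0.05,1],[0,0,0,-0.12,-0.09,-0.05,1],[0,0,0,-0.12,-0.09,-0.05,1],[0,0,0,-0.12,-0.09,-0.05,1],[0,0,0,-0.12,-0.09,-0.05,1],[0,0,0,-0.12,-0.09,-0.05,1],[0,0,0,-0.12,-0.09,-0.05,1]]'
python3 -m handwheel '[[0,0,0,-0.12,-0.09,-0.02,1],[0,0,0,-0.12,-0.09,-0.02,1],[0,0,0,-0.12,-0.09,-0.02,1],[0,0,0,-0.12,-0.09,-0.02,1],[0,0,0,-0.12,-0.09,-0.02,1],[0,0,0,-0.12,-0.09,-0.02,1],[0,0,0,-0.12,-0.09,0,1],[0,0,0,0,0,0,1]]'
python3 - <<'E'
from h import *
go([.6,0,.4]);m,im=shot("wrist","w1");import pickle;pickle.dump(m,open("w1.pkl","wb"))
E
```

```text
time_s: 0.95
eef_pos: [0.3617, 0.2838, 0.3628]
eef_rot: [0.0, 0.113, 0.994, 0.0]
wrist_force: [0.4, 0.4, -0.8]
opening: 1.004
grasp_force: 0.0
time_s: 1.75
eef_pos: [0.5665, 0.0404, 0.3967]
eef_rot: [-0.001, 0.115, 0.993, -0.001]
wrist_force: [-0.2, -0.4, -0.8]
opening: 0.996
grasp_force: 0.0
pos [0.5665 0.0404 0.3967] toolY yaw 76.76 tilt [-0.0016 -0.0012 -1.    ] q [-0.14  0.08  1.41 -0.    1.65 -1.48] t 1.75
shift mm [-41.8 -31.7  -3.3] units [-0.1395 -0.1055 -0.0111] turn deg None units None
```

View pics/w1.png

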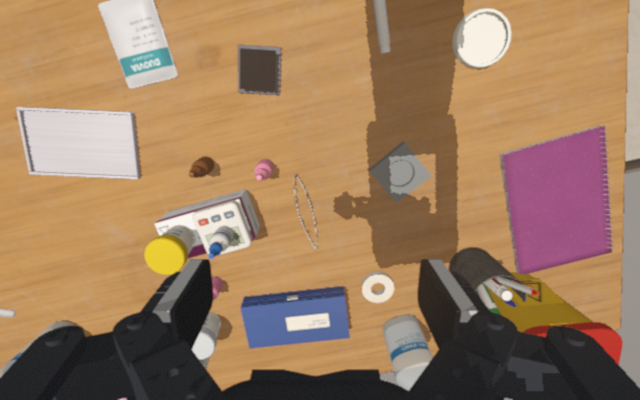

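The wrist view shows everything from above:
- Places: tray (80,143), stand (260,70), block (400,172) and ring (482,39).
- In the stack, dropper (217,243) and cup lid (170,250).
- Forceps (306,210), with brown (202,167) and pink (263,170) bottles beside the carton.

I'll enlarge the parts to read their corners.

```bash
python3 - <<'E'
import cv2,numpy as np
im=cv2.imread("pics/w1.png");M=np.zeros((560,800,3),np.uint8)
for (u,v,w,h,X,Y) in [(135,180,140,105,0,0),(15,100,126,85,421,0),(230,36,60,68,0,320),(362,135,75,75,190,320),(447,2,72,74,430,320)]:
    M[Y:Y+3*h,X:X+3*w]=cv2.resize(im[v:v+h,u:u+w],None,fx=3,fy=3,interpolation=cv2.INTER_CUBIC)
cv2.imwrite("pics/m1.png",M)
E
```

```text
(no output)
```

View pics/m1.png

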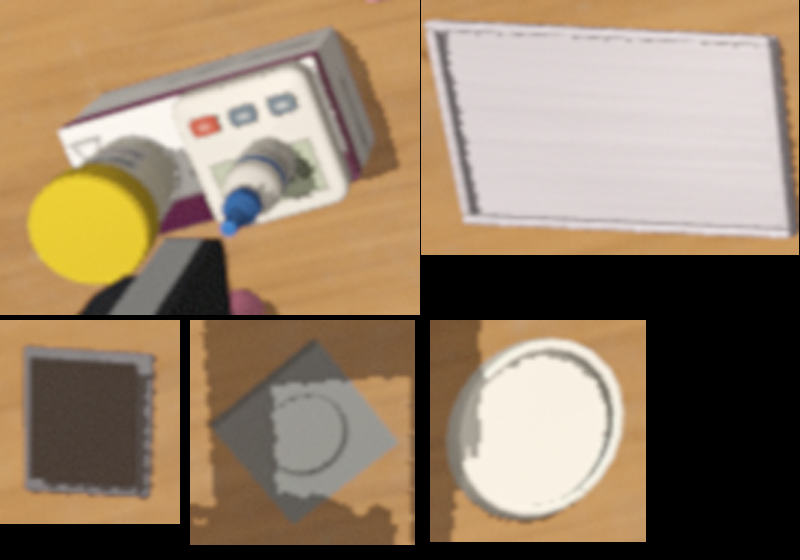

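The montage shows clear corners for the tray, stand, block and ring, plus the lid ellipse centred at (93,224), the dropper tip (230,230) and the timer and carton edges. Next I turn these into world positions.

```bash
python3 - <<'E'
from h import *
import pickle;m=pickle.load(open("w1.pkl","rb"))
t={'stack':(135,180,0,0),'tray':(15,100,421,0),'stand':(230,36,0,320),'block':(362,135,190,320),'ring':(447,2,430,320)}
def P(n,pts,z):
    u,v,X,Y=t[n];r=np.array([onz(m,(u+(a-X)/3,v+(b-Y)/3),z)[:2] for a,b in pts]);return r
def quad(n,name,pts,z):
    r=P(n,pts,z);d=np.roll(r,-1,0)-r
    print(name,"centre",r.mean(0).round(4),"sides",np.linalg.norm(d,axis=1).round(4),"angs",(np.degrees(np.arctan2(d[:,1],d[:,0]))%180).round(1))
quad('tray','tray rim',[(427,22),(776,37),(793,236),(466,222)],.01)
quad('stand','stand top',[(27,358),(139,363),(137,488),(30,483)],.02)
quad('stand','stand foot',[(25,346),(153,354),(148,497),(26,491)],.004)
quad('block','block',[(315,340),(397,440),(293,521),(211,424)],.014)
quad('stack','timer',[(175,96),(303,60),(347,197),(222,222)],.071)
print('ring',P('ring',[(450+0,430),(622,412),(550,340),(530,519),(537,429)],.014))
for n,p,z in [('lid',(93,224),.117),('lidL',(29,224),.117),('lidR',(158,224),.117),('droptip',(230,230),.142),('capbase blue',(243,203),.122),('carton left',(60,128),.055),('carton rt',(316,52),.055),('carton rt bottom',(330,28),.0),('carton r b bottom',(373,138),.0)]:
    print(n,P('stack',[p],z)[0])
for n,p,z in [('brown base',(197,172),.0),('pink base',(262,175),0),('forceps1',(296,178),0),('forceps2',(317,246),0)]: print(n,onz(m,p,z)[:2])
# scene-view check
s=ctrl.camera_model("scene")
f=lambda p:(190+p[0]/3,140+p[1]/3)
for n,p,z in [('lid',(542,232),.117),('droptip',(493,172),.142),('ring',(137,140),.014),('block',(331,156),.014),('stand top',(252,297),.02)]: print('scene',n,onz(s,f(p),z))
E
```

```text
tray rim centre [ 0.4938 -0.2976] sides [0.1651 0.0983 0.1637 0.098 ] angs [ 74.3 163.   74.2 163.9]
stand top centre [ 0.4565 -0.0137] sides [0.0497 0.0535 0.0492 0.0533] angs [ 74.4 163.9  74.2 164.6]
stand foot centre [ 0.4556 -0.0137] sides [0.0585 0.0633 0.058  0.0638] angs [ 73.4 163.   74.  163.5]
block centre [0.6429 0.1526] sides [0.0669 0.0649 0.0674 0.064 ] angs [ 28.6 117.8  27.8 117.4]
timer centre [ 0.6488 -0.1121] sides [0.0624 0.0701 0.0616 0.0658] angs [92.9  0.2 89.   0.8]
ring [[0.4773 0.252 ]
 [0.4875 0.3272]
 [0.4512 0.2986]
 [0.5231 0.2832]
 [0.4858 0.2898]]
lid [ 0.6514 -0.1767]
lidL [ 0.6451 -0.2034]
lidR [ 0.6578 -0.1495]
droptip [ 0.657  -0.1095]
capbase blue [ 0.6547 -0.1089]
carton left [ 0.6236 -0.2095]
carton rt [ 0.6151 -0.079 ]
carton rt bottom [ 0.6183 -0.084 ]
carton r b bottom [ 0.6826 -0.0791]
brown base [ 0.5749 -0.1478]
pink base [ 0.6023 -0.0519]
forceps1 [ 0.6189 -0.0022]
forceps2 [0.7382 0.0032]
scene lid [ 0.6516 -0.1877  0.117 ]
scene droptip [ 0.6483 -0.1206  0.142 ]
scene ring [0.4863 0.2831 0.014 ]
scene block [0.6443 0.1446 0.014 ]
scene stand top [ 0.4557 -0.0234  0.02  ]
```

```bash
python3 - <<'E'
from h import *
m=ctrl.camera_model("wrist");o=ctrl.get_obs();w,x,y,z=o["eef_rot"];r=R.from_quat([x,y,z,w]).as_matrix()
for s in (.011,-.002):
  print(s,[proj(m,o["eef_pos"]+r@[dx,.0425*sg,s]).round(0) for sg in (-1,1) for dx in(.011,-.011)])
E
python3 -m handwheel '[[0,0,0.0462,0,0,0.061,1],[0,0,0.0462,0,0,0.061,1],[0,0,0.0462,0,0,0.061,1],[0,0,0.0462,0,0,0.061,1],[0,0,0.0462,0,0,0.061,1],[0,0,0.0462,0,0,0.061,1],[0,0,0.0462,0,0,0.061,1],[0,0,0.0462,0,0,0.061,1]]'
python3 -m handwheel '[[0,0,0.0462,0,0,0,1],[0,0,0,-0.101,0.055,0,1],[0,0,0,-0.101,0.055,0,1],[0,0,0,-0.101,0.055,0,1],[0,0,0,-0.101,0.055,0,1],[0,0,0,-0.101,0.055,0,1],[0,0,0,0,0,0,1],[0,0,0,0,0,0,1]]'
python3 - <<'E'
from h import *
go([.6545,-.109,.25],2);m,im=shot("wrist","w2");import pickle;pickle.dump(m,open("w2.pkl","wb"))
E
```

```text
0.011 [array([218., 239.]), array([222., 283.]), array([411., 239.]), array([407., 283.])]
-0.002 [array([210., 252.]), array([215., 299.]), array([419., 252.]), array([415., 299.])]
time_s: 2.6
eef_pos: [0.5634, 0.0462, 0.2513]
eef_rot: [-0.0, 0.641, 0.768, 0.0]
wrist_force: [0.4, 0.7, -0.2]
opening: 0.995
grasp_force: 0.0
time_s: 3.4
eef_pos: [0.6522, -0.1026, 0.2515]
eef_rot: [-0.001, 0.693, 0.721, -0.0]
wrist_force: [-1.2, 0.1, -0.4]
opening: 0.994
grasp_force: 0.0
pos [ 0.6522 -0.1026  0.2515] toolY yaw 2.21 tilt [-0.0011  0.001  -1.    ] q [-0.34  0.36  1.36  0.    1.42 -0.37] t 3.4
shift mm [-6.5  2.1  1.5] units [-0.0218  0.0069  0.0049] turn deg 0.21121895815053904 units 0.0012
```

View pics/w2.png

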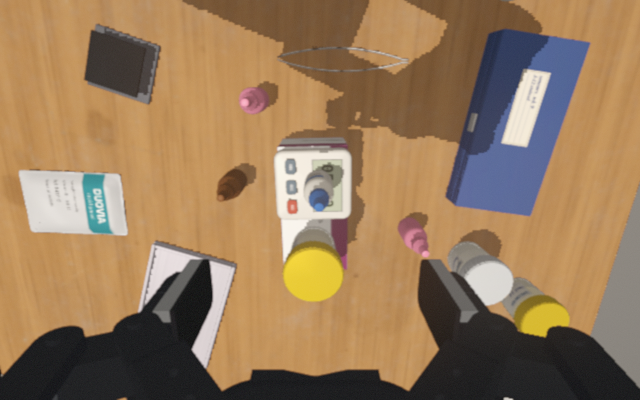

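The closer view shows the dropper with its tip at (319,209), the timer's corners at about (275,151)–(351,218) and the lid centred at (313,271). The brown bottle is at (228,187), clear of the finger's path.

```bash
python3 - <<'E'
from h import *
import pickle;m=pickle.load(open("w2.pkl","rb"));m1=pickle.load(open("w1.pkl","rb"))
im=cv2.imread("pics/w2.png");hsv=cv2.cvtColor(im,cv2.COLOR_BGR2HSV)
def blob(lo,hi,roi):
    x0,y0,x1,y1=roi;k=cv2.inRange(hsv[y0:y1,x0:x1],lo,hi);n,l,s,c=cv2.connectedComponentsWithStats(k);i=1+np.argmax(s[1:,4])
    cs,_=cv2.findContours((l==i).astype('uint8'),0,1);return (c[i]+[x0,y0]).round(1),s[i]+[x0,y0,0,0,0],cv2.minAreaRect(np.vstack(cs)),cv2.fitEllipse(np.vstack(cs))
c,s,rc,e=blob((20,120,120),(35,255,255),(270,230,360,310));print('lid',e,onz(m,(e[0][0],e[0][1]),.117))
c,s,_,_=blob((100,120,40),(125,255,255),(300,180,340,215));print('cap',c,s)
for z in (.122,.132,.142):print(z,onz(m,c,z))
print('tip tri',tri([(m,(319,209)),(m1,(135+230/3,180+230/3))]), 'lid tri',tri([(m,e[0]),(m1,(166,254.7))]))
q=np.array([onz(m,p,.071)[:2] for p in [(275,151),(349,149),(352,217),(277,220)]]);print('timer',q.mean(0),q)
q=np.array([onz(m,p,.055)[:2] for p in [(282,222),(347,269),(347,222)]]);print('carton',q)
print('base',onz(m,(318,182),.071), onz(m,(318,190),.1))
for p,z in (((222,196),0),((243,100),0),((262,105),0),((350,72),0),((405,62),0)):print(onz(m,p,z))
E
```

```text
lid ((42.8876953125, 41.615413665771484), (60.23553466796875, 60.532859802246094), 45.60138702392578) [ 0.4593 -0.0047  0.117 ]
cap [318.4 206.5] [314 203   9   8  50]
0.122 [ 0.6559 -0.1168  0.122 ]
0.132 [ 0.6556 -0.1134  0.132 ]
0.142 [ 0.6554 -0.1099  0.142 ]
tip tri [ 0.65609108 -0.10991661  0.1440077 ] lid tri [ 0.58436081 -0.04020773  0.31529875]
timer [ 0.651425 -0.114   ] [[ 0.6162 -0.0837]
 [ 0.682  -0.0793]
 [ 0.6891 -0.1436]
 [ 0.6184 -0.1494]]
carton [[ 0.6218 -0.1576]
 [ 0.69   -0.2075]
 [ 0.6865 -0.1551]]
base [ 0.6557 -0.1107  0.071 ] [ 0.6554 -0.1099  0.1   ]
[ 0.5486 -0.1505  0.    ]
[ 0.5748 -0.044   0.    ]
[ 0.5947 -0.0483  0.    ]
[ 0.685 -0.012  0.   ]
[ 7.402e-01 -3.000e-04  0.000e+00]
```

```bash
python3 -m handwheel '[[0,0,0,-0.025,0.01,0,1],[0,0,0,0,0,0.105,1],[0,0,0,0,0,0.105,1],[0,0,0,0,0,0.105,1],[0,0,0,0,0,0.105,1],[0,0,0,0,0,0.105,1],[0,0,0,0,0,0,1],[0,0,0,0,0,0,1]]'
python3 - <<'E'
from h import *
go([.6556,-.110,.094],2);m,im=shot("wrist","w3")
m2=m
import pickle;m=pickle.load(open("w2.pkl","rb"));print('lid',onz(m,(312.9,271.6),.117))
E
```

```text
time_s: 4.25
eef_pos: [0.6558, -0.1101, 0.0948]
eef_rot: [-0.0, 0.693, 0.721, -0.0]
wrist_force: [0.6, -0.6, 0.4]
opening: 1.005
grasp_force: 0.0
pos [ 0.6558 -0.1101  0.0948] toolY yaw 2.27 tilt [-7.e-04  3.e-04 -1.e+00] q [-0.34  0.53  1.47  0.    1.15 -0.38] t 4.25
shift mm [ 0.1 -0.2  0.8] units [ 0.0004 -0.0007  0.0026] turn deg 0.26855097885368195 units 0.0015
lid [ 0.6537 -0.1769  0.117 ]
```

View pics/w3.png

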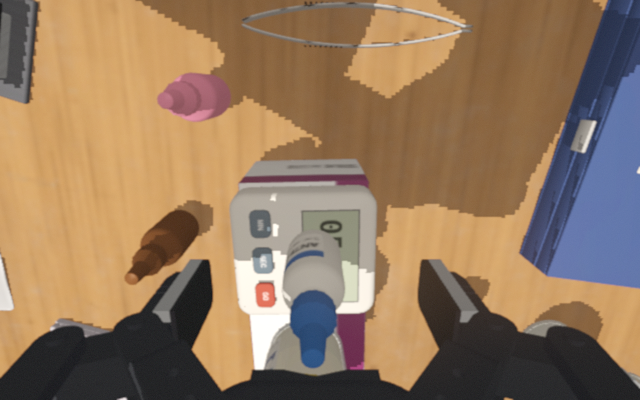

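The bottle is centred between the open fingers at column ~315, so I close and lift.

```bash
python3 -m handwheel '[[0,0,0,0,0,0,0],[0,0,0,0,0,0,0],[0,0,0,0,0,0,0],[0,0,0,0,0,0,0],[0,0,0,0,0,0,0],[0,0,0,0,0,0,0],[0,0,0,0,0,0,0],[0,0,0,0,0,0,0]]'
python3 -m handwheel '[[0,0,0,0,0,-0.02,0],[0,0,0,0,0,-0.05,0],[0,0,0,0,0,-0.08,0],[0,0,0,0,0,-0.08,0],[0,0,0,0,0,-0.08,0],[0,0,0,0,0,-0.05,0],[0,0,0,0,0,-0.02,0],[0,0,0,0,0,0,0]]'
python3 - <<'E'
from h import *
go([.6435,.152,.21],2)
E
```

```text
time_s: 5.1
eef_pos: [0.6564, -0.111, 0.0952]
eef_rot: [0.001, 0.693, 0.721, 0.0]
wrist_force: [0.6, 0.4, 4.7]
opening: 0.274
grasp_force: 58.9
time_s: 5.9
eef_pos: [0.6562, -0.1109, 0.2093]
eef_rot: [0.001, 0.693, 0.721, 0.0]
wrist_force: [-0.1, -0.2, -1.2]
opening: 0.275
grasp_force: 58.8
pos [ 0.6562 -0.1109  0.2093] toolY yaw 2.22 tilt [ 1.3e-03 -5.0e-04 -1.0e+00] q [-0.35  0.4   1.39 -0.    1.34 -0.38] t 5.9
shift mm [263.1  -2.5  -0.8] units [ 0.8772 -0.0085 -0.0028] turn deg 0.221095669421274 units 0.0012
```

```bash
python3 -m handwheel '[[0,0,0,0.06,0,0,0],[0,0,0,0.12,0,0,0],[0,0,0,0.16,-0.008,0,0],[0,0,0,0.16,0,0,0],[0,0,0,0.16,0,0,0],[0,0,0,0.137,0,0,0],[0,0,0,0.08,0,0,0],[0,0,0,0,0,0,0]]'
python3 - <<'E'
from h import *
go([.6435,.152,.21],2);m,im=shot("wrist","w4");import pickle;pickle.dump(m,open("w4.pkl","wb"))
E
```

```text
time_s: 6.7
eef_pos: [0.6412, 0.1569, 0.2065]
eef_rot: [-0.002, 0.691, 0.722, -0.001]
wrist_force: [0.1, 0.1, 0.8]
opening: 0.274
grasp_force: 58.8
pos [0.6412 0.1569 0.2065] toolY yaw 2.51 tilt [-0.0033  0.0011 -1.    ] q [0.06 0.4  1.41 0.   1.34 0.02] t 6.7
shift mm [-5.   2.  -3.5] units [-0.0168  0.0067 -0.0118] turn deg 0.5112999854095932 units 0.0028
```

View pics/w4.png

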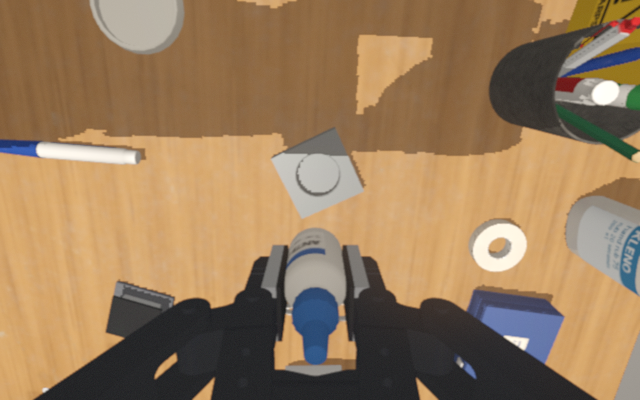

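The block is in full view with corners (333,129), (363,186), (304,217), (273,160), and the recess is at (318,174). The bottle hangs upright in the jaws.

```bash
python3 - <<'E'
from h import *
import pickle;m=pickle.load(open("w4.pkl","rb"))
q=np.array([onz(m,p,.014)[:2] for p in [(333,129),(363,186),(304,217),(273,160)]]);print(q.mean(0),np.linalg.norm(np.roll(q,-1,0)-q,axis=1),onz(m,(318,174),.014))
print('ring',[onz(m,p,.014) for p in [(91,10),(183,10),(137,53)]])
go([*q.mean(0),.033],2)
E
```

```text
[0.6445  0.15345] [0.06124255 0.06474573 0.06343477 0.06252591] [0.6443 0.1534 0.014 ]
ring [array([0.45  , 0.2845, 0.014 ]), array([0.5262, 0.2877, 0.014 ]), array([0.4846, 0.2528, 0.014 ])]
pos [0.6417 0.1547 0.2066] toolY yaw 2.43 tilt [-0.0031 -0.     -1.    ] q [0.06 0.4  1.41 0.   1.34 0.01] t 6.75
shift mm [ -1.4   3.3 173.6] units [-0.0047  0.0109  0.5785] turn deg 0.4323338889159061 units 0.0024
```

```bash
python3 -m handwheel '[[0,0,0,-0.004,0.01,0.06,0],[0,0,0,0,0,0.1,0],[0,0,0,0,0,0.12,0],[0,0,0,0,0,0.12,0],[0,0,0,0,0,0.1,0],[0,0,0,0,0,0.05,0],[0,0,0,0,0,0.018,0],[0,0,0,0,0,0,0]]'
python3 - <<'E'
from h import *
go([.6443,.1533,.0305],2)
E
```

```text
time_s: 7.55
eef_pos: [0.6463, 0.1502, 0.0374]
eef_rot: [-0.0, 0.694, 0.72, -0.0]
wrist_force: [0.5, -0.2, 0.6]
opening: 0.277
grasp_force: 58.8
pos [0.6463 0.1502 0.0374] toolY yaw 2.16 tilt [-9.e-04 -1.e-04 -1.e+00] q [ 0.05  0.6   1.49 -0.    1.05  0.01] t 7.55
shift mm [ 3.2 -1.9  6.9] units [ 0.0105 -0.0063  0.023 ] turn deg 0.1627351790578757 units 0.0009
```

```bash
python3 -m handwheel '[[0,0,0,0.008,-0.004,0,0],[0,0,0,0,0,0.01,0],[0,0,0,0,0,0.008,0],[0,0,0,0,0,0.005,0],[0,0,0,0,0,0,0],[0,0,0,0,0,0,0],[0,0,0,0,0,0,0],[0,0,0,0,0,0,0]]'
python3 - <<'E'
from h import *
go([.6443,.1533,.0305],2)
E
```

```text
time_s: 8.35
eef_pos: [0.6452, 0.1533, 0.0312]
eef_rot: [0.0, 0.693, 0.721, 0.0]
wrist_force: [-0.0, -0.3, -0.7]
opening: 0.28
grasp_force: 58.8
pos [0.6452 0.1533 0.0312] toolY yaw 2.22 tilt [ 1.e-04  0.e+00 -1.e+00] q [0.05 0.61 1.49 0.   1.04 0.02] t 8.35
shift mm [ 0.  -0.9  0.7] units [ 0.     -0.0028  0.0022] turn deg 0.21949941781052473 units 0.0012
```

```bash
python3 -m handwheel '[[0,0,0,0,0,0.003,0],[0,0,0,0,0,0,0],[0,0,0,0,0,0,0.35],[0,0,0,0,0,0,0.5],[0,0,0,0,0,0,1],[0,0,0,0,0,0,1],[0,0,0,0,0,0,1],[0,0,0,0,0,0,1]]'
python3 -m handwheel '[[0,0,0,0,0,-0.04,1],[0,0,0,0,0,-0.08,1],[0,0,0,0,0,-0.12,1],[0,0,0,0,0,-0.14,1],[0,0,0,0,0,-0.12,1],[0,0,0,0,0,-0.08,1],[0,0,0,-0.06,0,-0.02,1],[0,0,0,-0.11,0,0,1]]'
python3 -m handwheel '[[0,0,0,-0.14,0,0,1],[0,0,0,-0.16,0,0,1],[0,0,0,-0.16,0,0,1],[0,0,0,-0.16,0,0,1],[0,0,0,-0.14,0,0,1],[0,0,0,-0.1,0,0,1],[0,0,0,-0.05,0,0,1],[0,0,0,0,0,0,1]]'
python3 - <<'E'
from h import *
go([.6537,-.177,.098],2.7);m,im=shot("wrist","w5");import pickle;pickle.dump(m,open("w5.pkl","wb"))
m,s=shot("scene");cv2.imwrite("pics/w5c.png",np.hstack([im,cv2.resize(s[150:250,270:350],(320,400),interpolation=cv2.INTER_CUBIC)[:, :160]]))
E
```

```text
time_s: 9.15
eef_pos: [0.6451, 0.1533, 0.0302]
eef_rot: [-0.0, 0.693, 0.721, -0.0]
wrist_force: [-0.1, -0.2, -0.9]
opening: 1.0
grasp_force: 0.0
time_s: 9.95
eef_pos: [0.6476, 0.1029, 0.2123]
eef_rot: [0.001, 0.692, 0.722, 0.001]
wrist_force: [0.7, -0.2, -0.3]
opening: 0.998
grasp_force: 0.0
time_s: 10.75
eef_pos: [0.6568, -0.1729, 0.2092]
eef_rot: [-0.001, 0.694, 0.72, -0.0]
wrist_force: [-0.3, 0.9, 0.9]
opening: 0.996
grasp_force: 0.0
pos [ 0.6568 -0.1729  0.2092] toolY yaw 2.03 tilt [-1.4e-03  3.0e-04 -1.0e+00] q [-0.43  0.44  1.35 -0.    1.36 -0.47] t 10.75
shift mm [ -4.1  -3.  111.2] units [-0.0136 -0.0102  0.3708] turn deg -0.6692690670063683 units -0.0037
```

View pics/w5c.png

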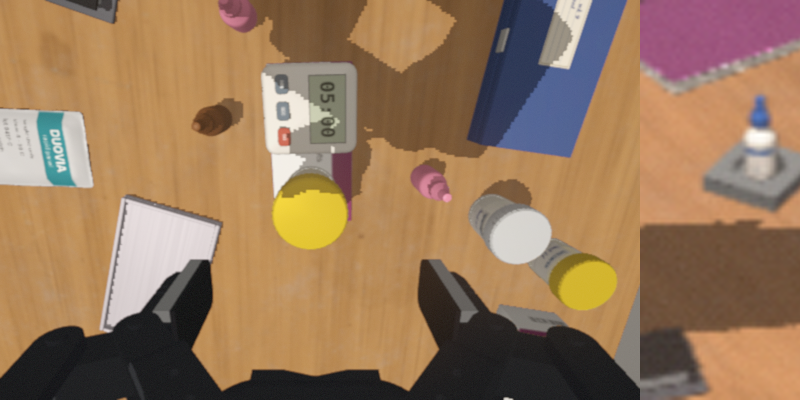

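The dropper stands upright in the block. The cup's lid is centred at about (310,211), the pink bottle's base at about (428,178), and the timer's corners are at (263,67), (355,63), (357,151), (268,153).

```bash
python3 - <<'E'
from h import *
import pickle;m=pickle.load(open("w5.pkl","rb"))
im=cv2.imread("pics/w5.png");hsv=cv2.cvtColor(im,cv2.COLOR_BGR2HSV)
k=np.zeros(im.shape[:2],'uint8');k[170:255,265:355]=cv2.inRange(hsv,(20,150,120),(35,255,255))[170:255,265:355]
c=max(cv2.findContours(k,0,1)[0],key=cv2.contourArea);e=cv2.fitEllipse(cv2.convexHull(c));print(e,onz(m,e[0],.117))
print('pink',onz(m,(450,198),.071),onz(m,(428,180),.0))
q=np.array([onz(m,p,.071)[:2] for p in [(263,66),(355,63),(357,151),(268,154)]]);print('timer',q.mean(0),q)
go([*onz(m,e[0],.117)[:2],.098],2.7)
E
```

```text
((309.6557922363281, 211.86546325683594), (75.32553100585938, 76.57139587402344), 75.2819595336914) [ 0.6539 -0.1784  0.117 ]
pink [ 0.7659 -0.1793  0.071 ] [ 0.7703 -0.183   0.    ]
timer [ 0.652    -0.114575] [[ 0.6167 -0.0849]
 [ 0.6827 -0.0806]
 [ 0.6886 -0.144 ]
 [ 0.62   -0.1488]]
pos [ 0.6572 -0.1696  0.2096] toolY yaw 2.22 tilt [-0.001   0.0011 -1.    ] q [-0.43  0.43  1.35  0.    1.36 -0.47] t 10.85
shift mm [ -8.8  -3.6 111.6] units [-0.0293 -0.0119  0.372 ] turn deg -0.4815588599123828 units -0.0027
```

```bash
python3 -m handwheel '[[0,0,0,-0.026,-0.01,0.02,1],[0,0,0,0,0,0.07,1],[0,0,0,0,0,0.09,1],[0,0,0,0,0,0.09,1],[0,0,0,0,0,0.07,1],[0,0,0,0,0,0.03,1],[0,0,0,0,0,0,1],[0,0,0,0,0,0,1]]'
python3 -m handwheel '[[0,0,0,0,0,0,0],[0,0,0,0,0,0,0],[0,0,0,0,0,0,0],[0,0,0,0,0,0,0],[0,0,0,0,0,0,0],[0,0,0,0,0,0,0],[0,0,0,0,0,0,0],[0,0,0,0,0,0,0]]'
python3 -m handwheel '[[0,0,0,0,0,-0.02,0],[0,0,0,0,0,-0.05,0],[0,0,0,0,0,-0.08,0],[0,0,0,0,0,-0.08,0],[0,0,0,0,0,-0.08,0],[0,0,0,0,0,-0.05,0],[0,0,0,0,0,-0.02,0],[0,0,0,0,0,0,0]]'
python3 - <<'E'
from h import *
go([.486,.290,.21],2)
E
```

```text
time_s: 11.65
eef_pos: [0.6556, -0.178, 0.1002]
eef_rot: [0.001, 0.693, 0.721, 0.0]
wrist_force: [0.4, -0.6, -0.1]
opening: 0.995
grasp_force: 0.0
time_s: 12.45
eef_pos: [0.6556, -0.1788, 0.101]
eef_rot: [0.001, 0.693, 0.721, 0.0]
wrist_force: [-2.4, 1.5, 5.9]
opening: 0.586
grasp_force: 61.7
time_s: 13.25
eef_pos: [0.6553, -0.1785, 0.2143]
eef_rot: [0.001, 0.693, 0.721, 0.0]
wrist_force: [0.6, 0.9, 0.2]
opening: 0.586
grasp_force: 62.2
pos [ 0.6553 -0.1785  0.2143] toolY yaw 2.22 tilt [ 1.5e-03 -7.0e-04 -1.0e+00] q [-0.44  0.43  1.35  0.    1.36 -0.48] t 13.25
shift mm [ 474.7 -151.     3.7] units [ 1.5824 -0.5035  0.0123] turn deg 0.21999839917634745 units 0.0012
```

```bash
python3 -m handwheel '[[0,0,0,0.06,-0.019,0,0],[0,0,0,0.11,-0.035,0,0],[0,0,0,0.15,-0.048,0,0],[0,0,0,0.155,-0.049,0,0],[0,0,0,0.155,-0.049,0,0],[0,0,0,0.155,-0.049,0,0],[0,0,0,0.155,-0.049,0,0],[0,0,0,0.155,-0.049,0,0]]'
python3 -m handwheel '[[0,0,0,0.15,-0.048,0,0],[0,0,0,0.135,-0.043,0,0],[0,0,0,0.11,-0.035,0,0],[0,0,0,0.062,-0.02,0,0],[0,0,0,0.03,-0.009,0,0],[0,0,0,0,0,0,0],[0,0,0,0,0,0,0],[0,0,0,0,0,0,0]]'
python3 - <<'E'
from h import *
go([.486,.290,.21],2);m,im=shot("wrist","w6");import pickle;pickle.dump(m,open("w6.pkl","wb"))
E
```

```text
time_s: 14.05
eef_pos: [0.5364, 0.1475, 0.2116]
eef_rot: [-0.001, 0.693, 0.721, -0.001]
wrist_force: [1.8, 0.5, -0.4]
opening: 0.586
grasp_force: 62.2
time_s: 14.85
eef_pos: [0.4866, 0.2889, 0.2129]
eef_rot: [0.0, 0.694, 0.72, -0.0]
wrist_force: [-0.1, -0.9, -0.9]
opening: 0.587
grasp_force: 62.2
pos [0.4866 0.2889 0.2129] toolY yaw 2.13 tilt [-4.e-04 -5.e-04 -1.e+00] q [ 0.33  0.19  1.66 -0.    1.29  0.29] t 14.85
shift mm [ 1.1 -0.5  2.9] units [ 0.0038 -0.0017  0.0095] turn deg 0.1299016083297886 units 0.0007
```

View pics/w6.png

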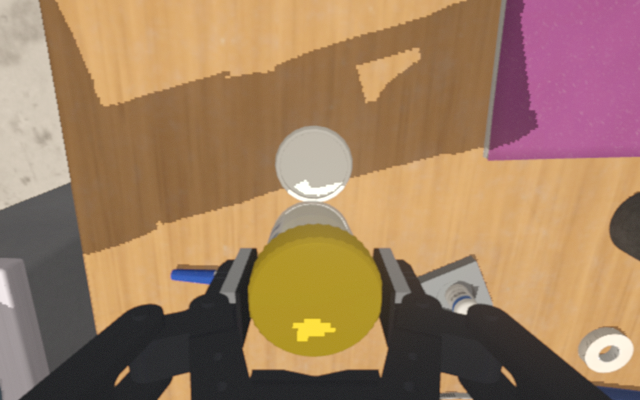

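The dish is in full view at columns 275–353 and rows 126–201, centred at (314,163.5). The cup hangs straight in the jaws.

```bash
python3 - <<'E'
from h import *
import pickle;m=pickle.load(open("w6.pkl","rb"))
q=[onz(m,p,.014)[:2] for p in [(275,163.5),(353,163.5),(314,126),(314,201.5)]];print(q,(q[0]+q[1])/2,(q[2]+q[3])/2)
c=np.mean(q,0);print(c);go([*c,.0505],2)
E
```

```text
[array([0.4489, 0.2922]), array([0.5232, 0.2949]), array([0.4847, 0.3288]), array([0.4874, 0.2554])] [0.48605 0.29355] [0.48605 0.2921 ]
[0.48605  0.292825]
pos [0.4866 0.2889 0.213 ] toolY yaw 2.12 tilt [-1.e-04 -3.e-04 -1.e+00] q [ 0.33  0.19  1.66 -0.    1.29  0.29] t 14.9
shift mm [  4.   -0.4 162.5] units [ 0.0132 -0.0014  0.5417] turn deg 0.1245186865046577 units 0.0007
```

```bash
python3 -m handwheel '[[0,0,0,0.009,0,0.06,0],[0,0,0,0,0,0.1,0],[0,0,0,0,0,0.12,0],[0,0,0,0,0,0.12,0],[0,0,0,0,0,0.08,0],[0,0,0,0,0,0.035,0],[0,0,0,0,0,0.015,0],[0,0,0,0,0,0,0]]'
python3 -m handwheel '[[0,0,0,0,0,0,0],[0,0,0,0,0,0,0],[0,0,0,0,0,0.005,0],[0,0,0,0,0,0.005,0],[0,0,0,0,0,0,0],[0,0,0,0,0,0,0],[0,0,0,0,0,0,0],[0,0,0,0,0,0,0]]'
python3 - <<'E'
from h import *
go([.486,.2915,.0495],2)
E
```

```text
time_s: 15.7
eef_pos: [0.4866, 0.2925, 0.0546]
eef_rot: [0.0, 0.694, 0.72, 0.0]
wrist_force: [-1.0, -0.1, -0.7]
opening: 0.588
grasp_force: 62.2
time_s: 16.5
eef_pos: [0.486, 0.2928, 0.0512]
eef_rot: [-0.0, 0.693, 0.721, -0.0]
wrist_force: [-0.2, 0.2, -0.9]
opening: 0.587
grasp_force: 62.2
pos [0.486  0.2928 0.0512] toolY yaw 2.22 tilt [-1.e-04 -0.e+00 -1.e+00] q [ 0.33  0.41  1.75 -0.    0.98  0.29] t 16.5
shift mm [-1.3 -0.   1.7] units [-0.0042 -0.0001  0.0056] turn deg 0.2217327305925778 units 0.0012
```

```bash
python3 -m handwheel '[[0,0,0,0,0,0.004,0],[0,0,0,0,0,0,0],[0,0,0,0,0,0,0.65],[0,0,0,0,0,0,0.8],[0,0,0,0,0,0,1],[0,0,0,0,0,0,1],[0,0,0,0,0,0,1],[0,0,0,0,0,0,1]]'
python3 -m handwheel '[[0,0,0,0,0,-0.06,1],[0,0,0,0,0,-0.1,1],[0,0,-0.0463,0,0,-0.12,1],[0,0,-0.0463,0,0,-0.12,1],[0,0,-0.0463,0,0,-0.08,1],[0,0,-0.0463,0,0,-0.053,1],[0,0,-0.0463,0,0,0,1],[0,0,-0.0463,0,0,0,1]]'
python3 -m handwheel '[[0,0,-0.0463,0,0,0,1],[0,0,-0.0463,0,0,0,1],[0,0,-0.0463,0,0,0,1],[0,0,-0.0463,0,0,0,1],[0,0,-0.0463,0,0,0,1],[0,0,0,-0.02,-0.06,0,1],[0,0,0,-0.036,-0.11,0,1],[0,0,0,-0.046,-0.14,0,1]]'
python3 -m handwheel '[[0,0,0,-0.05,-0.15,0,1],[0,0,0,-0.05,-0.15,0,1],[0,0,0,-0.05,-0.15,0,1],[0,0,0,-0.05,-0.15,0,1],[0,0,0,-0.05,-0.15,0,1],[0,0,0,-0.046,-0.14,0,1],[0,0,0,-0.036,-0.11,0,1],[0,0,0,-0.027,-0.082,0,1]]'
python3 - <<'E'
from h import *
go([.652,-.1145,.21],93.9);m,im=shot("wrist","w7");import pickle;pickle.dump(m,open("w7.pkl","wb"))
m,s=shot("scene");cv2.imwrite("pics/w7c.png",np.hstack([im,cv2.resize(s[160:210,215:255],(320,400),interpolation=cv2.INTER_CUBIC)[:, :160]]))
E
```

```text
time_s: 17.3
eef_pos: [0.486, 0.2928, 0.05]
eef_rot: [-0.0, 0.693, 0.721, 0.0]
wrist_force: [-0.0, 0.5, 0.3]
opening: 1.003
grasp_force: 0.0
time_s: 18.1
eef_pos: [0.4864, 0.2929, 0.2109]
eef_rot: [0.001, 0.321, 0.947, 0.001]
wrist_force: [-0.3, -0.5, -0.4]
opening: 1.001
grasp_force: 0.0
time_s: 18.9
eef_pos: [0.5226, 0.2022, 0.2099]
eef_rot: [0.0, -0.035, 0.999, 0.0]
wrist_force: [0.5, 0.8, -0.2]
opening: 0.998
grasp_force: 0.0
time_s: 19.7
eef_pos: [0.6527, -0.1172, 0.2096]
eef_rot: [-0.0, -0.033, 0.999, -0.0]
wrist_force: [0.8, 0.1, -0.0]
opening: 1.001
grasp_force: 0.0
pos [ 0.6527 -0.1172  0.2096] toolY yaw 93.79 tilt [-1.e-04 -3.e-04 -1.e+00] q [-0.36  0.4   1.4  -0.    1.34 -1.99] t 19.7
shift mm [ 0.5  2.7 -0.4] units [ 0.0018  0.0091 -0.0012] turn deg -0.1123630256689978 units -0.0006
```

View pics/w7c.png

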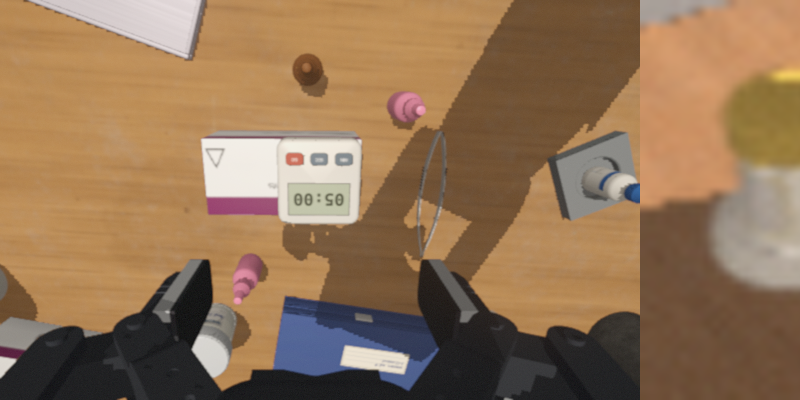

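The cup stands upright in the dish. The timer's corners are at (278,139), (361,138), (358,223), (280,222), and the carton's left end runs from (203,137) to (208,214). The forceps at (432,195) are clear.

```bash
python3 - <<'E'
from h import *
import pickle;m=pickle.load(open("w7.pkl","rb"))
im=cv2.imread("pics/w7.png");hsv=cv2.cvtColor(im,cv2.COLOR_BGR2HSV)
q=np.array([onz(m,p,.071)[:2] for p in [(278,139),(361,138),(358.5,223),(280.5,222)]]);d=np.roll(q,-1,0)-q
print('timer',q.mean(0),np.linalg.norm(d,axis=1),np.degrees(np.arctan2(d[:,1],d[:,0]))%90)
q=np.array([onz(m,p,.055)[:2] for p in [(203,137.5),(208,214)]]);print('carton left',q,q.mean(0),q[1]-q[0])
print('forceps',[onz(m,p,0) for p in [(441,132),(421,257),(417,200),(447,160)]], 'tray c',[onz(m,p,.01) for p in [(190,59),(207,0)]])
go([.652,-.1145,.061],93.9)
E
```

```text
timer [ 0.6503   -0.113775] [0.06338967 0.06970179 0.06418489 0.06804241] [4.43336704 4.36087804 2.94710289 3.7076501 ]
carton left [[ 0.6236 -0.2098]
 [ 0.6894 -0.2074]] [ 0.6565 -0.2086] [0.0658 0.0024]
forceps [array([0.6122, 0.0012, 0.    ]), array([0.7452, 0.0027, 0.    ]), array([ 0.6818, -0.0113,  0.    ]), array([0.6388, 0.0118, 0.    ])] tray c [array([ 0.5628, -0.233 ,  0.01  ]), array([ 0.5154, -0.2169,  0.01  ])]
pos [ 0.6529 -0.1183  0.2095] toolY yaw 93.67 tilt [ 3.0e-04 -1.1e-03 -1.0e+00] q [-0.36  0.4   1.4  -0.    1.34 -1.99] t 19.8
shift mm [  0.7   4.  148.5] units [0.0025 0.0133 0.4951] turn deg -0.22888158144621684 units -0.0013
```

```bash
python3 -m handwheel '[[0,0,0,0.006,0.012,0.04,1],[0,0,0,0,0,0.08,1],[0,0,0,0,0,0.11,1],[0,0,0,0,0,0.11,1],[0,0,0,0,0,0.08,1],[0,0,0,0,0,0.045,1],[0,0,0,0,0,0.02,1],[0,0,0,0,0,0,1]]'
python3 - <<'E'
from h import *
go([.6507,-.1143,.0612],93.8);m,im=shot("wrist","w8");import pickle;pickle.dump(m,open("w8.pkl","wb"))
print([proj(m,[.6507+a*.998-b*.066,-.1143+a*.066+b*.998,.071]).round(0) for a in(-.035,.035) for b in (-.033,.033)])
E
```

```text
time_s: 20.6
eef_pos: [0.65, -0.1102, 0.064]
eef_rot: [-0.0, -0.034, 0.999, 0.0]
wrist_force: [0.6, -0.0, -0.8]
opening: 1.0
grasp_force: 0.0
pos [ 0.65   -0.1102  0.064 ] toolY yaw 93.94 tilt [-8.e-04  4.e-04 -1.e+00] q [-0.35  0.56  1.49  0.    1.09 -1.99] t 20.6
shift mm [-0.5 -4.2  2.8] units [-0.0015 -0.0139  0.0093] turn deg 0.14190167537553577 units 0.0008
[array([216., 200.]), array([393., 201.]), array([229., 355.]), array([382., 355.])]
```

```bash
python3 -m handwheel '[[0,0,0,0,-0.01,0.005,1],[0,0,0,0,0,0.003,1],[0,0,0,0,0,0,1],[0,0,0,0,0,0,1],[0,0,0,0,0,0,1],[0,0,0,0,0,0,1],[0,0,0,0,0,0,1],[0,0,0,0,0,0,1]]'
python3 - <<'E'
from h import *
go([.6507,-.1143,.0612],93.8);m,im=shot("wrist","w8");import pickle;pickle.dump(m,open("w8.pkl","wb"))
go([.6507,-.1143,.0612],93.8)
E
```

```text
time_s: 21.45
eef_pos: [0.6505, -0.114, 0.0619]
eef_rot: [-0.0, -0.034, 0.999, 0.0]
wrist_force: [0.5, 0.1, -0.3]
opening: 1.005
grasp_force: 0.0
pos [ 0.6505 -0.114   0.0619] toolY yaw 93.89 tilt [-1.e-04  0.e+00 -1.e+00] q [-0.35  0.56  1.49  0.    1.09 -1.99] t 21.45
shift mm [-0.2 -0.3  0.7] units [-0.0007 -0.0011  0.0025] turn deg 0.0948111346999383 units 0.0005
pos [ 0.6505 -0.114   0.062 ] toolY yaw 93.90 tilt [-0.  0. -1.] q [-0.35  0.56  1.49 -0.    1.09 -1.99] t 21.5
shift mm [-0.2 -0.3  0.8] units [-0.0007 -0.0011  0.0026] turn deg 0.09747700112384905 units 0.0005
```

View pics/w8.png

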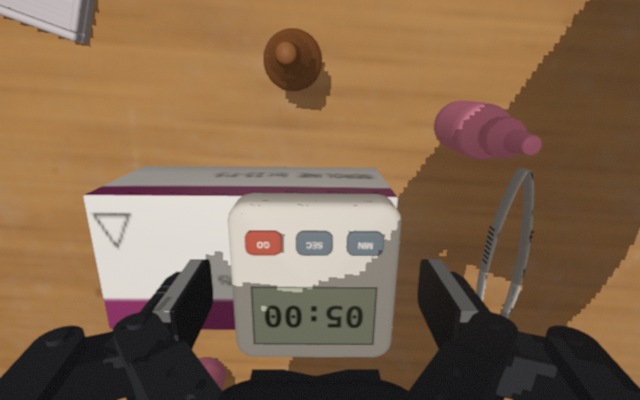

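The timer (columns 229–400) is centred and square between the fingers, so I close and lift a little.

```bash
python3 -m handwheel '[[0,0,0,0,0,0,0.8],[0,0,0,0,0,0,0.7],[0,0,0,0,0,0,0.6],[0,0,0,0,0,0,0.5],[0,0,0,0,0,0,0.3],[0,0,0,0,0,0,0],[0,0,0,0,0,0,0],[0,0,0,0,0,0,0]]'
python3 - <<'E'
from h import *
go([.6507,-.1143,.0612],93.8)
E
python3 -m handwheel '[[0,0,0,0,0,-0.01,0],[0,0,0,0,0,-0.03,0],[0,0,0,0,0,-0.05,0],[0,0,0,0,0,-0.06,0],[0,0,0,0,0,-0.06,0],[0,0,0,0,0,-0.05,0],[0,0,0,0,0,-0.02,0],[0,0,0,0,0,0,0]]'
python3 - <<'E'
from h import *
go([.456,-.0137,.14],74.2)
E
```

```text
time_s: 22.3
eef_pos: [0.6509, -0.1142, 0.0625]
eef_rot: [0.0, -0.034, 0.999, -0.0]
wrist_force: [1.1, -0.6, 6.2]
opening: 0.752
grasp_force: 68.8
pos [ 0.6509 -0.1142  0.0625] toolY yaw 93.89 tilt [ 1.e-03 -3.e-04 -1.e+00] q [-0.35  0.56  1.49  0.    1.09 -1.99] t 22.3
shift mm [ 0.2 -0.1  1.3] units [ 0.0007 -0.0004  0.0043] turn deg 0.09236341206108989 units 0.0005
time_s: 23.1
eef_pos: [0.6512, -0.1142, 0.1476]
eef_rot: [0.001, -0.034, 0.999, -0.0]
wrist_force: [0.4, -0.2, -1.6]
opening: 0.751
grasp_force: 68.2
pos [ 0.6512 -0.1142  0.1476] toolY yaw 93.89 tilt [ 2.3e-03 -8.0e-04 -1.0e+00] q [-0.35  0.46  1.45  0.    1.23 -1.99] t 23.1
shift mm [187.9 113.6   7. ] units [0.6264 0.3786 0.0234] turn deg 19.692797922590614 units 0.1094
```

```bash
python3 -m handwheel '[[0,0,0,0.063,0.038,-0.05,0],[0,0,0,0.113,0.068,-0.05,0],[0,0,0,0.138,0.083,-0.03,0],[0,0,0,0.138,0.083,0,0],[0,0,0,0.1,0.061,0,0],[0,0,0,0.056,0.034,0,0],[0,0,0,0.018,0.011,0,0],[0,0,0,0,0,0,0]]'
python3 -m handwheel '[[0,0,0.036,0,0,0,0],[0,0,0.036,0,0,0,0],[0,0,0.037,0,0,0,0],[0,0,0,0,0,0,0],[0,0,0,0,0,0,0],[0,0,0,0,0,0,0],[0,0,0,0,0,0,0],[0,0,0,0,0,0,0]]'
python3 - <<'E'
from h import *
go([.456,-.0137,.1476],74.2);m,im=shot("wrist","w9");import pickle;pickle.dump(m,open("w9.pkl","wb"))
g=im.max(2);cand=[]
k=(g<85).astype('uint8');k[270:]=0
for c in cv2.findContours(k,0,1)[0]:
    if cv2.contourArea(c)>800: print(cv2.contourArea(c),cv2.boundingRect(c),cv2.minAreaRect(c))
print([proj(m,[.456+a*.962+b*.272,-.0137-a*.272+b*.962,.02]).round(0) for a in(-.026,.026) for b in (-.024,.024)])
E
```

```text
time_s: 23.9
eef_pos: [0.4551, -0.0134, 0.1848]
eef_rot: [-0.0, -0.034, 0.999, 0.0]
wrist_force: [0.1, 0.1, -0.2]
opening: 0.76
grasp_force: 68.2
time_s: 24.7
eef_pos: [0.4555, -0.0137, 0.185]
eef_rot: [-0.0, 0.136, 0.991, -0.0]
wrist_force: [-0.0, 0.0, -1.7]
opening: 0.756
grasp_force: 68.2
pos [ 0.4555 -0.0137  0.185 ] toolY yaw 74.32 tilt [-0. -0. -1.] q [-0.29 -0.03  1.95 -0.    1.22 -1.59] t 24.7
shift mm [-0.5  0.1 37.4] units [-0.0017  0.0004  0.1245] turn deg 0.11679063560903558 units 0.0006
2483.0 (287, 147, 59, 46) ((316.0, 169.5), (45.0, 58.0), 90.0)
[array([286., 147.]), array([343., 147.]), array([288., 206.]), array([342., 206.])]
```

```bash
python3 - <<'E'
from h import *
import pickle;m=pickle.load(open("w9.pkl","rb"));im=cv2.imread("pics/w9.png")
for r in (152,160,170,180,188,195,200): print(r,im[r,280:352:1].max(1))
print([im[r,316].max() for r in range(138,215)])
E
```

```text
152 [172 143 122 119 120 116  97  79  73  73  74  72  74  74  71  71  72  74
  72  74  73  71  72  72  72  71  71  70  72  73  71  70  70  70  71  70
  70  71  70  69  69  71  71  73  69  69  70  70  70  71  72  68  68  69
  71  67  69  70  70  68  68  69  68  73  86 105 111 121 162 182 184 183]
160 [170 140 120 120 120 118  98  77  76  72  74  75  75  75  74  72  73  76
  73  72  72  73  72  73  73  74  74  72  72  71  72  69  69  70  69  70
  70  71  71  71  69  69  71  72  72  70  71  71  71  71  68  69  69  71
  72  67  72  68  69  69  69  70  70  77  91 105 109 130 172 190 192 191]
170 [192 164 129 119 120 117  97  79  77  78  75  74  77  75  75  74  75  73
  76  76  73  74  73  75  72  73  74  74  73  74  75  73  73  73  72  75
  73  71  73  71  73  70  74  72  71  71  72  74  69  70  72  72  71  69
  71  70  69  69  68  72  70  69  74  79  83 102 106 132 172 190 192 192]
180 [191 162 127 117 120 117 101  83  79  79  77  78  76  74  74  75  77  77
  77  75  75  78  76  75  75  77  75  75  76  75  74  75  73  74  75  75
  75  74  76  74  74  74  73  69  65  64  63  63  65  61  6
[... 1387 characters left out ...]
8(75), np.uint8(71), np.uint8(72), np.uint8(70), np.uint8(73), np.uint8(72), np.uint8(72), np.uint8(73), np.uint8(73), np.uint8(72), np.uint8(73), np.uint8(75), np.uint8(75), np.uint8(73), np.uint8(75), np.uint8(75), np.uint8(76), np.uint8(74), np.uint8(73), np.uint8(77), np.uint8(77), np.uint8(73), np.uint8(76), np.uint8(75), np.uint8(75), np.uint8(74), np.uint8(97), np.uint8(136), np.uint8(145), np.uint8(148), np.uint8(151), np.uint8(155), np.uint8(159), np.uint8(163), np.uint8(169), np.uint8(179), np.uint8(193), np.uint8(206), np.uint8(214), np.uint8(221), np.uint8(228), np.uint8(232), np.uint8(235), np.uint8(237), np.uint8(238), np.uint8(239), np.uint8(239), np.uint8(238), np.uint8(239)]
```

```bash
python3 -m handwheel '[[0,0,0,-0.001,0.002,0.05,0],[0,0,0,0,0,0.09,0],[0,0,0,0,0,0.12,0],[0,0,0,0,0,0.11,0],[0,0,0,0,0,0.08,0],[0,0,0,0,0,0.04,0],[0,0,0,0,0,0.02,0],[0,0,0,0,0,0,0]]'
python3 -m handwheel '[[0,0,0,0,0,0,0],[0,0,0,0,0,0,0],[0,0,0,0,0,0.004,0],[0,0,0,0,0,0.004,0],[0,0,0,0,0,0,0],[0,0,0,0,0,0,0],[0,0,0,0,0,0,0],[0,0,0,0,0,0,0]]'
python3 - <<'E'
from h import *
go([.456,-.0137,.0272],74.2)
E
```

```text
time_s: 25.55
eef_pos: [0.456, -0.0132, 0.032]
eef_rot: [-0.0, 0.137, 0.991, 0.0]
wrist_force: [-0.0, 0.3, -0.8]
opening: 0.755
grasp_force: 68.2
time_s: 26.35
eef_pos: [0.4559, -0.0131, 0.0296]
eef_rot: [-0.0, 0.137, 0.991, -0.0]
wrist_force: [-0.5, -0.2, -1.2]
opening: 0.754
grasp_force: 68.2
pos [ 0.4559 -0.0131  0.0296] toolY yaw 74.27 tilt [-0.  0. -1.] q [-0.29  0.25  2.04 -0.    0.86 -1.59] t 26.35
shift mm [-0.3 -0.5  2.4] units [-0.001  -0.0017  0.008 ] turn deg 0.07279383712511844 units 0.0004
```

```bash
python3 -m handwheel '[[0,0,0,0,0,0.005,0],[0,0,0,0,0,0,0],[0,0,0,0,0,0.002,0],[0,0,0,0,0,0,0],[0,0,0,0,0,0,0],[0,0,0,0,0,0,0],[0,0,0,0,0,0,0],[0,0,0,0,0,0,0]]'
```

```text
time_s: 27.15
eef_pos: [0.4558, -0.0131, 0.0275]
eef_rot: [-0.0, 0.137, 0.991, 0.0]
wrist_force: [1.0, -0.9, -1.4]
opening: 0.753
grasp_force: 68.2
```

```bash
python3 -m handwheel '[[0,0,0,0,0,0.002,0],[0,0,0,0,0,0,0],[0,0,0,0,0,0.002,0],[0,0,0,0,0,0,0],[0,0,0,0,0,0,0],[0,0,0,0,0,0,0],[0,0,0,0,0,0,0],[0,0,0,0,0,0,0]]'
```

```text
time_s: 27.95
eef_pos: [0.4559, -0.0131, 0.0274]
eef_rot: [-0.0, 0.137, 0.991, -0.0]
wrist_force: [-6.4, 1.8, 14.9]
opening: 0.755
grasp_force: 70.1
```

```bash
python3 -m handwheel '[[0,0,0,0,0,-0.003,0],[0,0,0,0,0,0,0],[0,0,0,0,0,0,0.85],[0,0,0,0,0,0,1],[0,0,0,0,0,0,1],[0,0,0,0,0,0,1],[0,0,0,0,0,0,1],[0,0,0,0,0,0,1]]'
python3 -m handwheel '[[0,0,0,0,0,-0.04,1],[0,0,0,0,0,-0.08,1],[0,0,0,0,0,-0.12,1],[0,0,0,0,0,-0.14,1],[0,0,0,0,0,-0.12,1],[0,0,0.0435,0,0,-0.08,1],[0,0,0.0435,0,0,-0.03,1],[0,0,0.0435,0,0,0,1]]'
python3 -m handwheel '[[0,0,0.0435,0,0,0,1],[0,0,0.0435,0,0,0,1],[0,0,0.0435,0,0,0,1],[0,0,0.0435,0,0,0,1],[0,0,0.0435,0,0,0,1],[0,0,0.0435,0,0,0,1],[0,0,0,0,0,0,1],[0,0,0,0,0,0,1]]'
python3 - <<'E'
from h import *
go([.652,-.143,.21],3.8)
E
```

```text
time_s: 28.75
eef_pos: [0.4558, -0.0131, 0.0272]
eef_rot: [-0.0, 0.137, 0.991, 0.0]
wrist_force: [0.5, 0.1, 0.1]
opening: 1.001
grasp_force: 0.0
time_s: 29.55
eef_pos: [0.4571, -0.0134, 0.2134]
eef_rot: [0.003, 0.338, 0.941, 0.0]
wrist_force: [-0.6, -0.9, 0.5]
opening: 0.997
grasp_force: 0.0
time_s: 30.35
eef_pos: [0.4559, -0.0131, 0.2107]
eef_rot: [0.0, 0.682, 0.731, 0.0]
wrist_force: [-0.1, 0.6, 0.1]
opening: 1.001
grasp_force: 0.0
pos [ 0.4559 -0.0131  0.2107] toolY yaw 4.02 tilt [ 6.e-04 -2.e-04 -1.e+00] q [-0.29 -0.06  1.93  0.    1.27 -0.36] t 30.35
shift mm [-143.3  186.6    0.9] units [-0.4777  0.6219  0.0029] turn deg 0.2151280893902907 units 0.0012
```

```bash
python3 -m handwheel '[[0,0,0,-0.03,0.04,0,1],[0,0,0,-0.07,0.09,0,1],[0,0,0,-0.1,0.13,0,1],[0,0,0,-0.1,0.13,0,1],[0,0,0,-0.09,0.12,0,1],[0,0,0,-0.06,0.075,0,1],[0,0,0,-0.028,0.037,0,1],[0,0,0,0,0,0,1]]'
python3 - <<'E'
from h import *
import pickle
go([.652,-.143,.21],3.8);m,im=shot("wrist","w10");pickle.dump(m,open("w10.pkl","wb"))
m8=pickle.load(open("w8.pkl","rb"));m7=pickle.load(open("w7.pkl","rb"))
print('brown w8 blob outer',[onz(m8,p,z) for p,z in(((294,60),.02),((287,52),.071))],'w7',onz(m7,(308,70),.03))
c=np.array([.652,-.143]);a=np.radians(3.8);X=np.array([np.cos(a),np.sin(a)]);Y=np.array([-X[1],X[0]])
print('pred corners',[proj(m,[*(c+sx*.0335*X+sy*.0655*Y),.055]).round(1) for sx in(-1,1) for sy in (-1,1)])
hsv=cv2.cvtColor(im,cv2.COLOR_BGR2HSV);k=cv2.inRange(hsv,(5,120,20),(15,255,110));print(im.shape)
white=cv2.inRange(hsv,(0,0,110),(180,60,255));pur=cv2.inRange(hsv,(140,60,20),(175,255,160))
w=white|pur;w[:, :255]=0;w[:,370:]=0;w[280:]=0
for cc in cv2.findContours(cv2.morphologyEx(w,cv2.MORPH_CLOSE,np.ones((3,3))),0,1)[0]:
    if cv2.contourArea(cc)>1500: print(cv2.minAreaRect(cc),cv2.boundingRect(cc),cv2.approxPolyDP(cc,4,True)[:,0].tolist())
E
```

```text
time_s: 31.15
eef_pos: [0.6525, -0.1451, 0.2097]
eef_rot: [-0.0, 0.683, 0.731, -0.0]
wrist_force: [0.0, 0.4, -0.3]
opening: 1.001
grasp_force: 0.0
pos [ 0.6525 -0.1451  0.2097] toolY yaw 3.89 tilt [-2.e-04 -1.e-04 -1.e+00] q [-0.4   0.41  1.38 -0.    1.35 -0.46] t 31.15
shift mm [ 2.2 -0.3 -0.3] units [ 0.0072 -0.001  -0.001 ] turn deg 0.09488815681177698 units 0.0005
brown w8 blob outer [array([ 0.5646, -0.1296,  0.02  ]), array([ 0.5654, -0.129 ,  0.071 ])] w7 [ 0.5658 -0.1288  0.03  ]
pred corners [array([276.3, 248.8]), array([271. ,  96.3]), array([351.4, 248.9]), array([356.8,  96.4])]
(400, 640, 3)
((314.9999694824219, 173.99998474121094), (81.99998474121094, 151.99996948242188), -0.0) (274, 98, 83, 153) [[274, 100], [278, 250], [350, 249], [356, 101]]
```

```bash
python3 -m handwheel '[[0,0,0,0.003,0,0.05,1],[0,0,0,0,0,0.1,1],[0,0,0,0,0,0.13,1],[0,0,0,0,0,0.13,1],[0,0,0,0,0,0.11,1],[0,0,0,0,0,0.07,1],[0,0,0,0,0,0.035,1],[0,0,0,0,0,0,1]]'
python3 -m handwheel '[[0,0,0,0,0,0,1],[0,0,0,0,0,0,0.8],[0,0,0,0,0,0,0.7],[0,0,0,0,0,0,0.5],[0,0,0,0,0,0,0.3],[0,0,0,0,0,0,0],[0,0,0,0,0,0,0],[0,0,0,0,0,0,0]]'
python3 - <<'E'
from h import *
go([.652,-.143,.022],3.8)
E
```

```text
time_s: 32.0
eef_pos: [0.6496, -0.1417, 0.0207]
eef_rot: [-0.002, 0.683, 0.731, -0.001]
wrist_force: [0.1, 0.3, 0.2]
opening: 0.998
grasp_force: 0.0
time_s: 32.8
eef_pos: [0.653, -0.1435, 0.0249]
eef_rot: [0.002, 0.683, 0.73, 0.001]
wrist_force: [0.1, 0.8, 7.5]
opening: 0.784
grasp_force: 68.2
pos [ 0.653  -0.1435  0.0249] toolY yaw 3.81 tilt [ 0.0034 -0.0013 -1.    ] q [-0.39  0.63  1.48  0.    1.03 -0.46] t 32.8
shift mm [ 0.6 -1.   2.9] units [ 0.0019 -0.0033  0.0097] turn deg 0.007566992610350098 units 0.0
```

```bash
python3 -m handwheel '[[0,0,0,0,0,-0.015,0],[0,0,0,0,0,-0.05,0],[0,0,0,0,0,-0.08,0],[0,0,0,0,0,-0.1,0],[0,0,0,0,0,-0.09,0],[0,0,0,0,0,-0.06,0],[0,0,0,0,0,-0.022,0],[0,0,0,0,0,0,0]]'
python3 - <<'E'
from h import *
import pickle
m5=pickle.load(open("w5.pkl","rb"));m1=pickle.load(open("w1.pkl","rb"))
a=onz(m5,(126,197),.01);b=onz(m5,(221,222),.01);d=b-a;print('tray w5 +y edge',a,b,np.linalg.norm(d),np.degrees(np.arctan2(d[1],d[0])))
u=d[:2]/np.linalg.norm(d[:2]);n=np.array([u[1],-u[0]]);print('centre',(a+b)[:2]/2+n*.0815)
go([.494,-.2976,.15],-15.8)
E
```

```text
time_s: 33.6
eef_pos: [0.6521, -0.1432, 0.1495]
eef_rot: [0.001, 0.683, 0.73, 0.0]
wrist_force: [-0.3, -0.5, -0.9]
opening: 0.781
grasp_force: 67.5
tray w5 +y edge [ 0.4724 -0.2082  0.01  ] [ 0.5647 -0.2313  0.01  ] 0.0951467287929543 -14.050848560527072
centre [ 0.49876319 -0.29881157]
pos [ 0.6521 -0.1432  0.1495] toolY yaw 3.81 tilt [ 0.0023 -0.001  -1.    ] q [-0.39  0.47  1.43 -0.    1.24 -0.46] t 33.6
shift mm [-143.6 -168.    -0.7] units [-0.4786 -0.5601 -0.0024] turn deg 19.608576604012782 units 0.1089
```

```bash
python3 -m handwheel '[[0,0,0,-0.03,-0.035,0,0],[0,0,0,-0.07,-0.08,0,0],[0,0,0,-0.1,-0.117,0,0],[0,0,0,-0.1,-0.117,0,0],[0,0,0,-0.09,-0.105,0,0],[0,0,0,-0.055,-0.066,0,0],[0,0,0,-0.03,-0.035,0,0],[0,0,0,0,0,0,0]]'
python3 -m handwheel '[[0,0,0.03,0,0,0,0],[0,0,0.04,0,0,0,0],[0,0,0.038,0,0,0,0],[0,0,0,0,0,0,0],[0,0,0,0,0,0,0],[0,0,0,0,0,0,0],[0,0,0,0,0,0,0],[0,0,0,0,0,0,0]]'
python3 - <<'E'
from h import *
go([.495,-.298,.15],-15.6);m,im=shot("wrist","w11");import pickle;pickle.dump(m,open("w11.pkl","wb"))
c=np.array([.495,-.298]);a=np.radians(-15.6);X=np.array([np.cos(a),np.sin(a)]);Y=np.array([-X[1],X[0]])
print('pred',[proj(m,[*(c+sx*.0495*X+sy*.0815*Y),.01]).round(1) for sx in(-1,1) for sy in (-1,1)])
cv2.imwrite("pics/w11c.png",im)
E
```

```text
time_s: 34.4
eef_pos: [0.493, -0.2971, 0.1467]
eef_rot: [-0.001, 0.684, 0.729, -0.0]
wrist_force: [0.5, 0.4, -0.9]
opening: 0.781
grasp_force: 67.5
time_s: 35.2
eef_pos: [0.4949, -0.2961, 0.1478]
eef_rot: [-0.0, 0.796, 0.605, -0.0]
wrist_force: [1.0, 0.3, -1.2]
opening: 0.785
grasp_force: 67.2
pos [ 0.4949 -0.2961  0.1478] toolY yaw -15.58 tilt [-0. -0. -1.] q [-0.74  0.29  1.68 -0.    1.17 -0.47] t 35.2
shift mm [-1.8  0.6 -2.2] units [-0.0061  0.0021 -0.0074] turn deg 0.017762095830931912 units 0.0001
pred [array([257.6, 278.9]), array([246.8,  80.2]), array([372.3, 278.9]), array([383.2,  80.2])]
```

View pics/w11c.png

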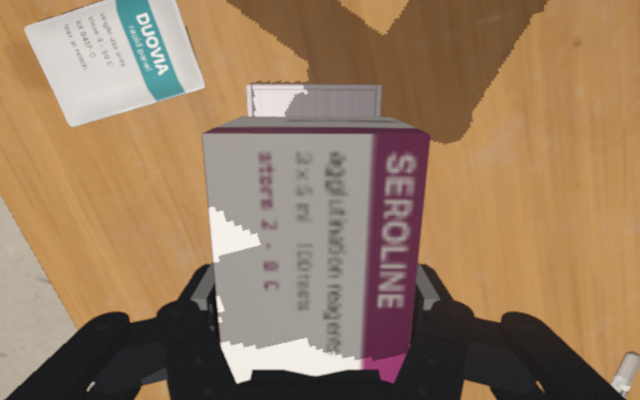

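The tray's far edge shows at (248,85)–(381,85), level and centred under the carton, about 4 mm nearer than predicted. I correct for that and lower.

```bash
python3 -m handwheel '[[0,0,0,-0.016,0.001,0.03,0],[0,0,0,0,0,0.06,0],[0,0,0,0,0,0.09,0],[0,0,0,0,0,0.09,0],[0,0,0,0,0,0.06,0],[0,0,0,0,0,0.035,0],[0,0,0,0,0,0.01,0],[0,0,0,0,0,0,0]]'
python3 -m handwheel '[[0,0,0,0,0,0,0],[0,0,0,0,0,0,0],[0,0,0,0,0,0.005,0],[0,0,0,0,0,0.005,0],[0,0,0,0,0,0,0],[0,0,0,0,0,0,0],[0,0,0,0,0,0,0],[0,0,0,0,0,0,0]]'
python3 - <<'E'
from h import *
go([.494,-.301,.029],-15.6)
E
```

```text
time_s: 36.05
eef_pos: [0.4938, -0.3011, 0.0352]
eef_rot: [-0.0, 0.797, 0.604, -0.0]
wrist_force: [-0.6, -0.1, -0.7]
opening: 0.785
grasp_force: 67.2
time_s: 36.85
eef_pos: [0.4939, -0.3009, 0.0323]
eef_rot: [0.0, 0.797, 0.604, 0.0]
wrist_force: [-0.4, 0.1, -1.4]
opening: 0.786
grasp_force: 67.2
pos [ 0.4939 -0.3009  0.0323] toolY yaw -15.64 tilt [ 1.e-04 -1.e-04 -1.e+00] q [-0.75  0.46  1.72 -0.    0.96 -0.48] t 36.85
shift mm [-0.   0.2  3.3] units [-0.0002  0.0005  0.0111] turn deg -0.03642695038030297 units -0.0002
```

```bash
python3 -m handwheel '[[0,0,0,0,0,0.004,0],[0,0,0,0,0,0,0],[0,0,0,0,0,0.003,0],[0,0,0,0,0,0,0],[0,0,0,0,0,0,0],[0,0,0,0,0,0,0],[0,0,0,0,0,0,0],[0,0,0,0,0,0,0]]'
```

```text
time_s: 37.65
eef_pos: [0.4938, -0.3009, 0.0302]
eef_rot: [0.0, 0.797, 0.604, -0.0]
wrist_force: [-0.7, 0.2, -0.3]
opening: 0.786
grasp_force: 67.2
```

```bash
python3 -m handwheel '[[0,0,0,0,0,0.002,0],[0,0,0,0,0,0,0],[0,0,0,0,0,0.002,0],[0,0,0,0,0,0,0],[0,0,0,0,0,0,0],[0,0,0,0,0,0,0],[0,0,0,0,0,0,0],[0,0,0,0,0,0,0]]'
```

```text
time_s: 38.45
eef_pos: [0.4939, -0.3009, 0.029]
eef_rot: [0.0, 0.797, 0.604, 0.0]
wrist_force: [0.0, 0.4, -0.4]
opening: 0.779
grasp_force: 67.4
```

```bash
python3 -m handwheel '[[0,0,0,0,0,0.002,0],[0,0,0,0,0,0,0],[0,0,0,0,0,0,0.9],[0,0,0,0,0,0,1],[0,0,0,0,0,0,1],[0,0,0,0,0,0,1],[0,0,0,0,0,0,1],[0,0,0,0,0,0,1]]'
python3 -m handwheel '[[0,0,0,0,0,-0.04,1],[0,0,0,0,0,-0.08,1],[0,0,0,0,0,-0.12,1],[0,0,0,0,0,-0.14,1],[0,0,0,0,0,-0.14,1],[0,0,0,0,0,-0.14,1],[0,0,0,0,0,-0.1,1],[0,0,0,0,0,-0.05,1]]'
python3 -m handwheel '[[0,0,0,0.03,0,-0.03,1],[0,0,0,0.06,0,0,1],[0,0,0,0.06,0,0,1],[0,0,0,0.06,0,0,1],[0,0,0,0.06,0,0,1],[0,0,0,0.03,0,0,1],[0,0,0,0,0,0,1],[0,0,0,0,0,0,1]]'
python3 - <<'E'
from h import *
m,im=shot("wrist","w12");import pickle;pickle.dump(m,open("w12.pkl","wb"));ms,s=shot("scene","s12")
go([0,0,0])
# timer & stand / carton & tray numeric checks
hsv=cv2.cvtColor(im,cv2.COLOR_BGR2HSV)
def rect(lo,hi,c,r,z,n):
    p=proj(m,[*c,z]).astype(int);print(n,'at',p)
    k=cv2.inRange(hsv,lo,hi);M=np.zeros_like(k);cv2.circle(M,tuple(int(v) for v in p),r,255,-1);k&=M
    cs=[c for c in cv2.findContours(cv2.morphologyEx(k,cv2.MORPH_CLOSE,np.ones((5,5))),0,1)[0] if cv2.contourArea(c)>300]
    if not cs:return print('none')
    q=cv2.boxPoints(cv2.minAreaRect(max(cs,key=cv2.contourArea)));w=np.array([onz(m,x,z)[:2] for x in q]);d=np.roll(w,-1,0)-w
    print(w.mean(0).round(4),np.linalg.norm(d,axis=1).round(3),(np.degrees(np.arctan2(d[:,1],d[:,0]))%90).round(1))
rect((0,0,120),(180,70,255),(.456,-.0137),60,.036,'timer')
rect((0,0,90),(180,60,255),(.494,-.301),75,.059,'carton white')
E
```

```text
time_s: 39.25
eef_pos: [0.4938, -0.3009, 0.0283]
eef_rot: [-0.0, 0.797, 0.604, -0.0]
wrist_force: [-0.9, 0.4, 0.6]
opening: 0.999
grasp_force: 0.0
time_s: 40.05
eef_pos: [0.4948, -0.3017, 0.2761]
eef_rot: [0.003, 0.797, 0.604, 0.001]
wrist_force: [0.9, -0.2, -0.3]
opening: 0.999
grasp_force: 0.0
time_s: 40.85
eef_pos: [0.5179, -0.2137, 0.2796]
eef_rot: [-0.001, 0.796, 0.605, -0.0]
wrist_force: [-0.6, 0.2, -0.5]
opening: 1.005
grasp_force: 0.0
pos [ 0.5179 -0.2145  0.28  ] toolY yaw -15.66 tilt [-5.e-04  1.e-04 -1.e+00] q [-0.6   0.12  1.6  -0.    1.42 -0.33] t 40.95
shift mm [  66.8 -556.4  280.3] units [ 0.2226 -1.8547  0.9344] turn deg None units None
timer at [192 -27]
[ 0.4486 -0.0422] [0.069 0.014 0.07  0.014] [74.4 70.5 74.4 67.1]
carton white at [315 245]
[ 0.4958 -0.2925] [0.151 0.085 0.151 0.095] [72.4 74.5 76.4 74.4]
```

The picture allowance is used up, so the last check is by numbers, with the camera moved over the timer.

```bash
python3 -m handwheel '[[0,0,0,0.05,0,0,1],[0,0,0,0.1,-0.03,0,1],[0,0,0,0.12,-0.05,0,1],[0,0,0,0.12,-0.05,0,1],[0,0,0,0.1,-0.04,0,1],[0,0,0,0.06,0,0,1],[0,0,0,0,0,0,1],[0,0,0,0,0,0,1]]'
python3 - <<'E'
from h import *
import pickle
m,im=shot("wrist","w13");go([0,0,0]);hsv=cv2.cvtColor(im,cv2.COLOR_BGR2HSV)
def box(mm,h,lo,hi,c,r,z,n):
    p=proj(mm,[*c,z]);k=cv2.inRange(h,lo,hi);M=np.zeros_like(k);cv2.circle(M,tuple(int(v) for v in p),r,255,-1);k&=M
    cs=max(cv2.findContours(cv2.morphologyEx(k,cv2.MORPH_CLOSE,np.ones((7,7))),0,1)[0],key=cv2.contourArea)
    q=cv2.boxPoints(cv2.minAreaRect(cs));w=np.array([onz(mm,x,z)[:2] for x in q]);d=np.roll(w,-1,0)-w
    print(n,p.round(0),cv2.contourArea(cs),w.mean(0).round(4),np.linalg.norm(d,axis=1).round(3),(np.degrees(np.arctan2(d[:,1],d[:,0]))%180).round(1))
box(m,hsv,(0,0,120),(180,75,255),(.456,-.0137),75,.036,'timer')
# carton in w12: profiles across and along through its centre on the top plane
m12=pickle.load(open("w12.pkl","rb"));i12=cv2.imread("pics/w12.png");h12=cv2.cvtColor(i12,cv2.COLOR_BGR2HSV)
box(m12,h12,(140,70,20),(176,255,200),(.494,-.301),110,.059,'purple strip')
a=np.radians(-15.6);X=np.array([np.cos(a),np.sin(a)]);Y=np.array([-X[1],X[0]]);c=np.array([.494,-.301])
for z,ax,off,nm in ((.059,Y,X*0,'carton along y'),(.01,X,Y*.074,'tray across at +y end')):
    out=[]
    for s in np.arange(-.09,.0901,.003):
        u,v=proj(m12,[*(c+off+ax*s),z]).round().astype(int)
        out.append((int(round(s*1000)),im.shape and (i12[v,u].tolist() if 0<=v<400 and 0<=u<640 else None)))
    print(nm,[o for o in out if abs(o[0])>36])
E
```

```text
time_s: 41.75
eef_pos: [0.5135, -0.0413, 0.2805]
eef_rot: [0.0, 0.796, 0.605, -0.0]
wrist_force: [-0.1, 0.5, 0.1]
opening: 1.002
grasp_force: 0.0
pos [ 0.5134 -0.0419  0.2804] toolY yaw -15.65 tilt [-0.e+00 -3.e-04 -1.e+00] q [-0.31  0.01  1.71 -0.    1.42 -0.04] t 41.8
shift mm [ -98.  -505.7  280.4] units [-0.3268 -1.6858  0.9346] turn deg None units None
timer [256. 149.] 3928.0 [ 0.4561 -0.0127] [0.07  0.067 0.074 0.067] [164.5  73.2 164.4  70. ]
purple strip [315. 245.] 1490.0 [ 0.4962 -0.3013] [0.062 0.131 0.069 0.131] [164.4  75.9 164.5  73.1]
carton along y [(-90, [89, 136, 178]), (-87, [95, 137, 179]), (-84, [93, 138, 177]), (-81, [90, 135, 176]), (-78, [88, 134, 176]), (-75, [93, 135, 174]), (-72, [95, 137, 175]), (-69, [94, 136, 177]), (-66, [161, 178, 197]), (-63, [218, 226, 230]), (-60, [218, 225, 230]), (-57, [218, 225, 230]), (-54, [219, 227, 231]), (-51, [219, 226, 231]), (-48, [220, 227, 232]), (-45, [220, 227, 232]), (-42, [219, 227, 231]), (-39, [219, 227, 231]), (39, [219, 226, 231]), (42, [219, 226, 231]), (45, [213, 220, 225]), (48, [217, 225, 230]), (51, [218, 
[... 449 characters left out ...]
5, [87, 136, 180]), (-72, [84, 131, 177]), (-69, [82, 128, 171]), (-66, [87, 136, 179]), (-63, [88, 139, 184]), (-60, [89, 139, 183]), (-57, [85, 135, 179]), (-54, [86, 134, 179]), (-51, [119, 150, 187]), (-48, [187, 187, 196]), (-45, [182, 182, 192]), (-42, [214, 214, 224]), (-39, [214, 214, 223]), (39, [119, 120, 130]), (42, [118, 119, 128]), (45, [184, 185, 194]), (48, [186, 187, 198]), (51, [83, 135, 182]), (54, [85, 137, 183]), (57, [85, 137, 183]), (60, [82, 135, 180]), (63, [84, 134, 179]), (66, [83, 132, 176]), (69, [84, 133, 178]), (72, [87, 137, 182]), (75, [84, 133, 178]), (78, [83, 135, 180]), (81, [85, 136, 182]), (84, [84, 137, 182]), (87, [87, 139, 184]), (90, [83, 135, 181])]
```

```bash
python3 -c "
from bench import ctrl
print(ctrl.hand_in())"
```

```text
the job is handed in; nothing more can be done
None
```

I handed the job in after about 42 s of robot time: the dropper is upright in the block, the cup upright in the dish, the timer square on the stand to within about 2 mm, and the carton flat in the tray, with the last two confirmed by measurement only because my picture allowance was used up, and nothing seen tipping or touching the forceps or marker.

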